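Find the empty bay of the parts store by pressing its flaps, and open it

TASK

Three of the four bays in the grey parts store are full, and what is in them blocks their blue flaps; find the empty bay by pressing gently on the dotted far end of one flap after another until one rocks, then push that flap by its raised near edge until it stands open, close to upright. Use the fingertips only: grip and lift nothing, leave the other flaps shut and the things round the store where they lie, and finish with the hand clear.

Things in the scene. Friction and masses are not known exactly. Their poses are not given: they have to be found in the camera images.
- store: grey box screwed to the bench, 118 (its x) x 272 (y) x 60 mm high. Origin: centre of its underside; x points away from the robot (turned up to 0.3 rad), y left. Four bays, centres at y = -96, -32, 32, 96 mm, each a well 55 mm deep under an identical blue flap level with the rim, 60 mm above the bench; contents unseen while shut. Fixing ears reach 17 mm beyond each end at bench level
- flap_1 (a joint): tilt of the rightmost (y = -96 mm) flap, rad: 0 shut and level; grows as the dotted far end sinks and the near end rises; stop at 1.5, nearly upright. Pressed at the dots, the far end gives under 2 mm if the bay is full; over an empty bay it sinks under 1 to 3 N. Slightly stiff pivot: the flap stays at the tilt where it is left, and 1 or 2 N push it farther
- flap_1_dots (a point): middle of the row of three white dots on top of the rightmost (y = -96 mm) flap, 24 mm beyond its pivot, the place to press; moves with the flap. Flap: plate 98 x 56 x 4 mm; pivot along the store's y, at x = 9 mm, 58 mm high in the store's frame; 40 mm of flap lies beyond it
- flap_1_lip (a point): middle of the near (robot-side) edge of the rightmost (y = -96 mm) flap, on its top face, 58 mm from the pivot; moves with the flap and rises when it rocks. Pressing down here moves nothing. Tilted less than about 0.8 rad, it jams by friction on a finger that pushes it level: press the dots down 20 mm first (about 1 rad), or rise along with it
- flap_2 (a joint): tilt of the second from the right (y = -32 mm) flap, rad: 0 shut and level; grows as the dotted far end sinks and the near end rises; stop at 1.5, nearly upright. Pressed at the dots, the far end gives under 2 mm if the bay is full; over an empty bay it sinks under 1 to 3 N. Slightly stiff pivot: the flap stays at the tilt where it is left, and 1 or 2 N push it farther
- flap_2_dots (a point): middle of the row of three white dots on top of the second from the right (y = -32 mm) flap, 24 mm beyond its pivot, the place to press; moves with the flap. Flap: plate 98 x 56 x 4 mm; pivot along the store's y, at x = 9 mm, 58 mm high in the store's frame; 40 mm of flap lies beyond it
- flap_2_lip (a point): middle of the near (robot-side) edge of the second from the right (y = -32 mm) flap, on its top face, 58 mm from the pivot; moves with the flap and rises when it rocks. Pressing down here moves nothing. Tilted less than about 0.8 rad, it jams by friction on a finger that pushes it level: press the dots down 20 mm first (about 1 rad), or rise along with it
- flap_3 (a joint): tilt of the second from the left (y = +32 mm) flap, rad: 0 shut and level; grows as the dotted far end sinks and the near end rises; stop at 1.5, nearly upright. Pressed at the dots, the far end gives under 2 mm if the bay is full; over an empty bay it sinks under 1 to 3 N. Slightly stiff pivot: the flap stays at the tilt where it is left, and 1 or 2 N push it farther
- flap_3_dots (a point): middle of the row of three white dots on top of the second from the left (y = +32 mm) flap, 24 mm beyond its pivot, the place to press; moves with the flap. Flap: plate 98 x 56 x 4 mm; pivot along the store's y, at x = 9 mm, 58 mm high in the store's frame; 40 mm of flap lies beyond it
- flap_3_lip (a point): middle of the near (robot-side) edge of the second from the left (y = +32 mm) flap, on its top face, 58 mm from the pivot; moves with the flap and rises when it rocks. Pressing down here moves nothing. Tilted less than about 0.8 rad, it jams by friction on a finger that pushes it level: press the dots down 20 mm first (about 1 rad), or rise along with it
- flap_4 (a joint): tilt of the leftmost (y = +96 mm) flap, rad: 0 shut and level; grows as the dotted far end sinks and the near end rises; stop at 1.5, nearly upright. Pressed at the dots, the far end gives under 2 mm if the bay is full; over an empty bay it sinks under 1 to 3 N. Slightly stiff pivot: the flap stays at the tilt where it is left, and 1 or 2 N push it farther
- flap_4_dots (a point): middle of the row of three white dots on top of the leftmost (y = +96 mm) flap, 24 mm beyond its pivot, the place to press; moves with the flap. Flap: plate 98 x 56 x 4 mm; pivot along the store's y, at x = 9 mm, 58 mm high in the store's frame; 40 mm of flap lies beyond it
- flap_4_lip (a point): middle of the near (robot-side) edge of the leftmost (y = +96 mm) flap, on its top face, 58 mm from the pivot; moves with the flap and rises when it rocks. Pressing down here moves nothing. Tilted less than about 0.8 rad, it jams by friction on a finger that pushes it level: press the dots down 20 mm first (about 1 rad), or rise along with it
- driver: screwdriver with blue and yellow handle, 209 mm long, 13 mm thick, lying behind the store; bystander. Origin: centre of its underside
- magnet: bare grey curved magnet, 20 x 46 x 9 mm, lying in front of the store; bystander. Origin: centre of its underside
- adapter: black adapter box, 42 x 74 x 17 mm, lying beyond the left end of the store; bystander. Origin: centre of its underside
- tape: roll of orange-brown tape, 62 mm across, 20 mm high, lying at the front to the right of the store; bystander. Origin: centre of its underside

How it is judged:
By the outcome, as a careful person would: the job done as asked, in the order asked, and still so for the second after the job is handed in, with the robot touching nothing.
It also fails if it takes over 48 s, if anything falls off the work surface, if the arm or the gripper's body presses on something with over 40 N, if the wrist force passes 120 N, or if a joint passes its speed limit or range.

ROBOT

A 6-joint arm with a two-finger parallel gripper is mounted at the origin on a cart in front of the work surface, level with it; the furniture and walls round the work are solid. World frame = base frame: x ahead of the robot, y to its left, z up, the work surface at z = 0. Lengths are in m, angles in rad, forces in N, time in s.
With the tool pointing down it reaches from about 0.35 to 0.775 m from the base axis. Payload 7.3 kg.
Tool frame: the origin (TCP) lies at the centre of the arm's flange, where the gripper is bolted on; the fingertips stand 178 mm ahead of it and the grasp point (between the pads) lies 159 mm ahead of it (tip_extent is the distance from the TCP to the fingertips, in m); z points along the fingers, y is the line along which they close (so a half turn about z gives the same grasp; the last joint's range is limited). The gripper opens to 92 mm and grips with 3 to 60 N. Pads are 19 mm wide; open, the fingers measure 130 mm over their backs; the gripper's body (75 mm by 190 mm) begins 47 mm behind the grasp point.
Start: joints at [-1.478, 0.342, 1.524, -0, 1.275, -0.146], TCP at [0.124, -0.51, 0.405] pointing down, gripper open.
Joint ranges: [-2.53, 2.53], [-0.77, 2.02], [0.04, 2.7], [-1, 4.14], [0.28, 2.66], [-3.11, 3.11]. Speed limits (rad/s): [2.57, 2.57, 3.14, 3.14, 3.14, 3.14].

INTERFACE

Orientations are given as [roll, pitch, yaw] about the fixed x, y, z axes, in that order (R = Rz(yaw) Ry(pitch) Rx(roll)).
In Python, from cell import * gives the robot as it stands.
- The arm moves only by the tool arm_command, never from a script. Its arguments are lists of equal length, an entry for each row: "xyz": the shift along the world's x, y, z in mm, a list of three; "spin": the turn about the world's z in degrees. In form: {"xyz": [[tx, ty, tz], ...], "spin": [spin, ...]}. A call has 1 to 20 rows; each row shifts and turns the commanded pose from where the row before left it; what a row does not reach is not made up. A row lasts 1/10 s, in which the tool goes at most 50 mm and 8.59 degrees, less where a joint would pass 70% of its speed; a pose out of reach is approached as far as the arm can. A call with a gripper value outside its range is refused whole. "jaw" is the opening, from -1 (shut) to 1 (fully open), set as the call begins (left out, the last holds). The fingers move at their own pace and stop on an object; "squeeze" is the grip in N (left out, the last holds). Time passes only in rows, so rows that do not move let the fingers close. It gives the time, the measured TCP pose, the force, the opening and the grip force at its end, in the units of the state.
- observe(): the state, without advancing time (a new reading comes with each control period).
- read_camera(name): name is "side" or "top"; returns a dict with "img" (420x560x3 uint8, red, green, blue), "depth" (420x560 float32, m along the optical axis (not along the pixel's ray), 0 where there is no reading), "fx", "fy", "cx", "cy" (pixels), "world_from_camera" (4x4, takes a point from camera to world coordinates). Camera axes: x right, y up, looking along -z (the intrinsics and any distortion apply to the point x, -y, -z); pixel columns grow to the right and rows downward; lengths in m; the calibration is good to about 2 mm. A picture is of the moment at which its call begins.
- hand_in(): hands the job in; it is judged then, once.
The state is a dict: "time": time; "qpos": joint angles; "qvel": joint speeds; "joint_efforts": joint torques, N m; "tool_pos": TCP position; "tool_rot": TCP orientation; "contact_force": force on the tool from outside, world axes, zero at the start; "torque": the same for the moment, N m; "opening": finger opening in m; "grip_force": force on a finger pad.
Only numpy, scipy, OpenCV 4.12 (cv2) and the standard library are available. Lean on these libraries where they do the work, as an engineer would, in place of code of your own. Each camera call takes 0.05 s, during which the arm holds its last target. There are 200 camera calls.

## Working session

There is one attempt and no reset: what is moved stays moved. The work goes in short steps, Python scripts to look and compute and a tool call to move; the robot and the scene stay as the last step left them, time stands still between calls to the robot, and variables do not carry over. Pictures are saved under pics/ and viewed, at most 10 in all, crops included, and the job is handed in when it is done.

Besides the shell and the picture viewer there is one more tool, called after "Call:" as name(argument=value, ...), one argument or row to a line, values as JSON. arm_command: Moves the arm, as the interface text tells. Its arguments: {"type":"object","properties":{"xyz":{"type":"array","items":{"type":"array","items":{"type":"number"}}},"spin":{"type":"array","items":{"type":"number"}},"jaw":{"type":"number"},"squeeze":{"type":"number"}},"required":["xyz","spin"]}

```bash
mkdir -p pics
python3 - <<'E'
from cell import *
import cv2,pickle,numpy as np
o=observe();print(o)
d={n:read_camera(n) for n in("top","side")}
pickle.dump(d,open("v0.pkl","wb"))
for n in d:
    cv2.imwrite(f"pics/{n}0.png",d[n]["img"][:,:,::-1]);print(n,d[n]["world_from_camera"].round(3).tolist(),d[n]["fx"],d[n]["cx"],d[n]["cy"],d[n].keys())
E
```

```text
{'time': 0.0, 'qpos': array([-1.47798997e+00,  3.42710618e-01,  1.52499970e+00, -3.12350415e-05,
        1.27540477e+00, -1.45953409e-01]), 'qvel': array([-0.00059513,  0.00054607,  0.00069985, -0.00063213,  0.00028492,
        0.00024091]), 'joint_efforts': array([ 3.33389020e-03, -4.31236267e+01, -2.44220316e+01,  7.21962657e-02,
        5.60846622e-02, -1.17844197e-04]), 'tool_pos': array([ 0.12419006, -0.50996199,  0.40405709]), 'tool_rot': array([-3.14008206e+00, -1.91866226e-04,  2.38768740e-01]), 'contact_force': array([ 0.4433044 , -0.26302283,  0.16869583]), 'torque': array([-0.03046641,  0.03192611, -0.00965592]), 'grip_force': 0.0, 'opening': 0.09184979863993117}
top [[-0.014, 0.994, -0.109, 0.442], [-1.0, -0.015, -0.009, 0.218], [-0.01, 0.109, 0.994, 0.974], [0.0, 0.0, 0.0, 1.0]] 438.11656288125647 282.1447956853781 213.05588253064815 dict_keys(['img', 'depth', 'fx', 'fy', 'cx', 'cy', 'world_from_camera'])
side [[0.998, 0.029, -0.064, 0.459], [-0.07, 0.474, -0.878, -0.72], [0.006, 0.88, 0.475, 0.564], [0.0, 0.0, 0.0, 1.0]] 464.00447167475403 270.2793316940583 207.0887350510908 dict_keys(['img', 'depth', 'fx', 'fy', 'cx', 'cy', 'world_from_camera'])
```

```bash
ls; python3 -c "
import cv2,numpy as np
"
```

```text
pics
v0.pkl
```

View pics/top0.png

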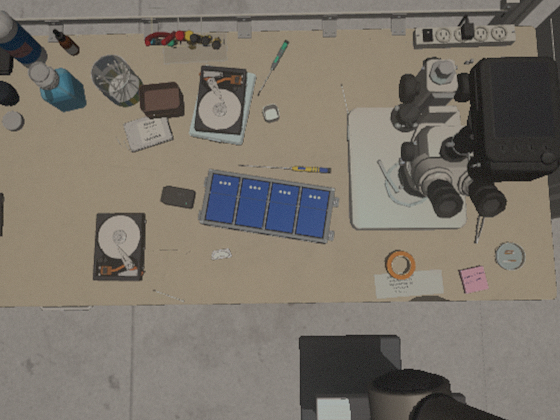

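View pics/side0.png

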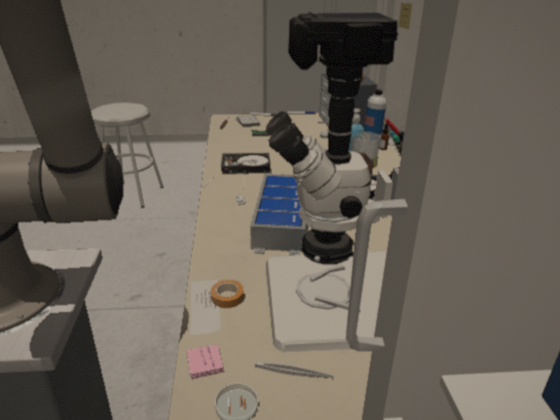

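The top view shows the store at about (268,207), its four blue flaps with white dots along the far edge (dots near y≈183–198), and the microscope to its right at (350–560, 60–230). The side view shows the flaps at (255–305, 175–245), partly behind the microscope.

```bash
cat > h.py <<'E'
import cv2,pickle,numpy as np
def ray(c,u,v):
    T=c["world_from_camera"]; d=T[:3,:3]@np.array([(u-c["cx"])/c["fx"],-(v-c["cy"])/c["fy"],-1.]); return T[:3,3],d
def onplane(c,u,v,z):
    o,d=ray(c,u,v); return o+d*(z-o[2])/d[2]
def bydepth(c,u,v):
    o,d=ray(c,u,v); return o+d*c["depth"][int(v),int(u)]
def blobs(m,a):
    n,l,s,ce=cv2.connectedComponentsWithStats(m.astype(np.uint8)); return [(ce[i],s[i,4],l==i) for i in range(1,n) if s[i,4]>=a]
def blue(img):
    h=cv2.cvtColor(img,cv2.COLOR_RGB2HSV); return (h[...,0]>108)&(h[...,0]<128)&(h[...,1]>150)&(h[...,2]>60)
E
python3 - <<'E'
from h import *
d=pickle.load(open("v0.pkl","rb"))
for n,box in(("top",(190,345,160,250)),("side",(245,310,165,250))):
    c=d[n]; im=c["img"]; m=blue(im); k=np.zeros_like(m);k[box[2]:box[3],box[0]:box[1]]=1; m&=k
    print(n)
    for ce,a,l in blobs(m,60):
        r=cv2.minAreaRect(np.argwhere(l)[:,::-1].astype(np.float32)); p=onplane(c,*ce,.06)
        print(ce.round(1),a,np.round(r[1],1),p.round(4),"depthz",np.median([bydepth(c,u,v) for v,u in np.argwhere(l)],0).round(4))
    w=(im.min(2)>120)&k.astype(bool)
    h=cv2.morphologyEx(m.astype(np.uint8),cv2.MORPH_CLOSE,np.ones((9,9)))>0
    for ce,a,l in blobs(w&h,1): print("dot",ce.round(1),a,onplane(c,*ce,.06).round(4))
# obstacles: height map of tall things near store
c=d["top"]; H,W=c["depth"].shape
P=np.array([[bydepth(c,u,v) for u in range(W)] for v in range(H)])
for (u,v) in[(175,196),(268,207),(300,168),(222,254),(400,264),(390,100),(440,200),(480,190),(440,70),(350,170)]:print((u,v),P[v,u].round(3))
t=P[...,2]>0.08; q=t&(P[...,0]>.25)&(P[...,1]<.3)&(c["depth"]>0)
print("tall extents",P[q].min(0),P[q].max(0))
for x in np.arange(.3,.75,.05):
    s=q&(abs(P[...,0]-x)<.025)
    if s.any(): print(x.round(2),"ymax tall",P[s][:,1].max().round(3), P[s][:,2].max().round(3))
E
```

```text
top
dot [229.5 183.5] 4 [0.6065 0.3361 0.06  ]
dot [250.5 187. ] 6 [0.5983 0.2917 0.06  ]
dot [254.6 187.2] 5 [0.5977 0.283  0.06  ]
dot [259. 188.] 5 [0.5959 0.2737 0.06  ]
dot [288.7 193.3] 3 [0.5835 0.2113 0.06  ]
dot [266. 210.] 1 [0.5489 0.2594 0.06  ]
side
[280.4 180.9] 176 [29.1  7.9] [0.563  0.3511 0.06  ] depthz [0.5623 0.3524 0.0591]
[279.7 192.2] 210 [33.1  8.8] [0.5554 0.2866 0.06  ] depthz [0.557  0.2885 0.059 ]
[277.5 204.2] 298 [39.   9.4] [0.5449 0.2253 0.06  ] depthz [0.5447 0.2277 0.0589]
[269.1 217.2] 252 [24.8 10.6] [0.5214 0.1656 0.06  ] depthz [0.5208 0.1673 0.0589]
[290.7 219.1] 124 [16.9 10.4] [0.5679 0.1542 0.06  ] depthz [0.5656 0.1548 0.0589]
dot [295.4 203.7] 7 [0.5866 0.225  0.06  ]
dot [293.8 218.8] 5 [0.5748 0.1552 0.06  ]
(175, 196) [0.588 0.462 0.017]
(268, 207) [0.555 0.255 0.059]
(300, 168) [0.648 0.185 0.009]
(222, 254) [0.459 0.36  0.008]
(400, 264) [ 0.432 -0.032 -0.   ]
(390, 100) [ 0.806 -0.025 -0.001]
(440, 200) [ 0.526 -0.004  0.347]
(480, 190) [ 0.542 -0.07   0.33 ]
(440, 70) [ 0.751 -0.04   0.279]
(350, 170) [0.641 0.074 0.014]
tall extents [ 0.25000321 -0.33495512  0.08001946] [0.99363722 0.0555708  0.49888644]
0.5 ymax tall 0.002 0.35
0.55 ymax tall 0.009 0.499
0.6 ymax tall 0.014 0.498
0.65 ymax tall 0.014 0.498
0.7 ymax tall 0.009 0.475
```

Run:
```python
from h import *
d=pickle.load(open("v0.pkl","rb"));c=d["top"]; im=c["img"].astype(int)
box=np.zeros(im.shape[:2],bool);box[160:250,190:345]=1
m=box&(im[...,2]>im[...,0]+40)&(im[...,2]>im[...,1]+30)
yaws=[]
for ce,a,l in blobs(m,60):
    l=cv2.morphologyEx(l.astype(np.uint8),cv2.MORPH_CLOSE,np.ones((5,5)))>0
    pts=np.array([onplane(c,u,v,.06)[:2]*1000 for v,u in np.argwhere(l)],np.float32)
    r=cv2.minAreaRect(pts); print(a,np.round(r[0],1),np.round(r[1],1),round(r[2],2))
g=cv2.morphologyEx((m*1).astype(np.uint8),cv2.MORPH_CLOSE,np.ones((9,9)))>0
gr=im.min(2); bg=cv2.medianBlur(gr.astype(np.uint8),15)
w=g&(gr>bg+35)
for ce,a,l in blobs(w,1):
    wt=gr*l; v,u=np.nonzero(l); print("dot",a,onplane(c,np.average(u,weights=wt[l]),np.average(v,weights=wt[l]),.06).round(4)[:2])
# store height
P=np.array([[bydepth(c,u,v) if c["depth"][v,u]>0 else [0,0,0] for u in range(190,345)] for v in range(160,250)])
s=(P[...,2]>.045)&(P[...,2]<.075); pts=(P[s][:,:2]*1000).astype(np.float32)
r=cv2.minAreaRect(pts); print("store",r,np.median(P[s][:,2]))
```

```text
1151 [575.3 351.2] [54.9 97.3] 80.0
1170 [564.7 288.6] [55.3 97.8] 80.06
1182 [553.9 225.8] [55.5 97.7] 80.35
1183 [543.1 162.8] [55.4 97.6] 80.02
dot 69 [0.5694 0.32  ]
dot 10 [0.6096 0.3553]
dot 8 [0.608 0.346]
dot 9 [0.6068 0.3373]
dot 9 [0.5989 0.2924]
dot 69 [0.5581 0.2573]
dot 10 [0.5977 0.2832]
dot 9 [0.5959 0.2738]
dot 68 [0.5483 0.1941]
dot 9 [0.5887 0.2294]
dot 9 [0.5865 0.2209]
dot 12 [0.5852 0.2115]
dot 9 [0.5771 0.1664]
dot 8 [0.5752 0.1577]
dot 10 [0.5743 0.1486]
store ((558.453857421875, 256.9917297363281), (272.43853759765625, 118.64328002929688), 80.16938018798828) 0.058212367028802614
```

Call:
arm_command(
  xyz=[
    [25,40,0],
    [25,40,0],
    [25,40,0],
    [25,40,0],
    [25,40,0],
    [25,40,0],
    [19,45,0],
    [19,45,0],
    [19,45,0],
    [19,45,0],
    [19,45,0],
    [19,45,0],
    [5,40,0],
    [5,40,0],
    [5,40,0],
    [5,40,0],
    [0,0,0],
    [0,0,0],
  ],
  spin=[-1.46,-1.46,-1.46,-1.46,-1.46,-1.46,-1.46,-1.46,-1.46,-1.46,-1.46,-1.46,-1.46,-1.46,-1.46,-1.46,0,0],
  jaw=-1,
  squeeze=3,
)

```text
time: 1.9
tool_pos: [0.4079, 0.1605, 0.4043]
tool_rot: [3.141, 0.001, -0.166]
contact_force: [0.4, -0.5, 0.5]
opening: 0.0007
grip_force: 0.0
```

Call:
arm_command(
  xyz=[
    [42,-1,-30],
    [42,-1,-30],
    [42,-1,-30],
    [41,0,-30],
    [0,0,-15],
    [0,0,-11],
    [0,0,0],
    [0,0,0],
  ],
  spin=[-0.2,0,0,0,0,0,0,0],
)

```text
time: 2.7
tool_pos: [0.5703, 0.1564, 0.2631]
tool_rot: [-3.141, -0.001, -0.173]
contact_force: [0.5, 0.0, 0.4]
opening: 0.0003
grip_force: 0.0
```

Run:
```python
from cell import *
import cv2
print(observe()["contact_force"],observe()["tool_pos"])
t=read_camera("top")["img"][120:300,150:390]; s=read_camera("side")["img"][140:320,180:420]
import numpy as np
cv2.imwrite("pics/a.png",cv2.resize(np.vstack([t,s])[:,:,::-1],None,fx=1.66,fy=1.66))
```

```text
[0.47525496 0.01796545 0.41254687] [0.57031672 0.15643018 0.26310815]
```

View pics/a.png

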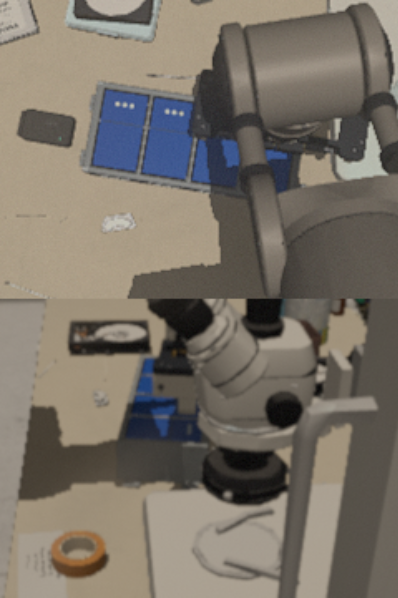

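The pictures show the hand over the right flap, with clearance to the microscope. Now I'll lower gently.

Call:
arm_command(
  xyz=[
    [5,1,-6],
    [0,0,-6],
    [0,0,-5],
    [0,0,-3],
    [0,0,0],
    [0,0,0],
  ],
  spin=[0,0,0,0,0,0],
)

```text
time: 3.4
tool_pos: [0.5756, 0.158, 0.2419]
tool_rot: [3.141, 0.0, -0.172]
contact_force: [0.5, -0.4, 0.9]
opening: 0.0007
grip_force: 0.0
```

Call:
arm_command(
  xyz=[
    [0,0,-1],
    [0,0,-1],
    [0,0,0],
  ],
  spin=[0,0,0],
)

```text
time: 3.7
tool_pos: [0.5756, 0.158, 0.24]
tool_rot: [3.142, -0.0, -0.172]
contact_force: [1.2, -0.1, 0.4]
opening: 0.0007
grip_force: 0.0
```

Call:
arm_command(
  xyz=[
    [0,0,-1],
    [0,0,0],
  ],
  spin=[0,0],
)

```text
time: 3.9
tool_pos: [0.5756, 0.158, 0.2389]
tool_rot: [3.141, 0.0, -0.172]
contact_force: [-0.4, -0.7, 0.2]
opening: 0.0007
grip_force: 0.0
```

Call:
arm_command(
  xyz=[
    [0,0,-1],
    [0,0,0],
  ],
  spin=[0,0],
)

```text
time: 4.1
tool_pos: [0.5757, 0.158, 0.2381]
tool_rot: [3.142, -0.0, -0.172]
contact_force: [-0.1, -0.2, 0.5]
opening: 0.0004
grip_force: 0.0
```

Call:
arm_command(
  xyz=[
    [0,0,-1],
    [0,0,0],
  ],
  spin=[0,0],
)

```text
time: 4.3
tool_pos: [0.5757, 0.158, 0.237]
tool_rot: [3.142, -0.0, -0.172]
contact_force: [-0.8, -0.5, 1.0]
opening: 0.0002
grip_force: 0.3
```

Call:
arm_command(
  xyz=[
    [0,0,-1],
    [0,0,0],
  ],
  spin=[0,0],
)

```text
time: 4.5
tool_pos: [0.5756, 0.158, 0.236]
tool_rot: [3.142, -0.0, -0.172]
contact_force: [0.0, 0.5, 0.6]
opening: 0.0005
grip_force: 0.4
```

Call:
arm_command(
  xyz=[
    [0,0,-0.5],
    [0,0,0],
  ],
  spin=[0,0],
)

```text
time: 4.7
tool_pos: [0.5756, 0.158, 0.2355]
tool_rot: [3.142, -0.0, -0.172]
contact_force: [0.0, 0.3, 0.2]
opening: 0.0003
grip_force: 0.5
```

Call:
arm_command(
  xyz=[
    [0,0,-0.5],
    [0,0,0],
  ],
  spin=[0,0],
)

```text
time: 4.9
tool_pos: [0.5756, 0.158, 0.235]
tool_rot: [3.142, -0.0, -0.172]
contact_force: [-0.1, -0.0, 0.4]
opening: 0.0005
grip_force: 0.5
```

Call:
arm_command(
  xyz=[
    [0,0,-0.5],
    [0,0,0],
  ],
  spin=[0,0],
)

```text
time: 5.1
tool_pos: [0.5756, 0.158, 0.2345]
tool_rot: [3.141, 0.0, -0.172]
contact_force: [0.6, 0.2, 0.9]
opening: 0.0004
grip_force: 0.5
```

Call:
arm_command(
  xyz=[
    [0,0,-0.5],
    [0,0,0],
  ],
  spin=[0,0],
)

```text
time: 5.3
tool_pos: [0.5756, 0.158, 0.234]
tool_rot: [3.141, 0.0, -0.172]
contact_force: [0.9, 0.8, 0.2]
opening: 0.0006
grip_force: 0.5
```

```bash
cat > look.py <<'E'
from cell import *
from h import *
import sys
# store frame heights of the flaps (median by bin of store x) from both cameras' depth
R=np.array([[.9857,.168],[-.168,.9857]]); o=np.array([.5590,.2571])
def main(tag):
    for n in("top","side"):
        c=read_camera(n); im=c["img"].astype(int)
        b=(im[...,2]>im[...,0]+25)&(im[...,2]>im[...,1]+20)&(c["depth"]>0)
        P=np.array([bydepth(c,u,v) for v,u in np.argwhere(b)]); S=(P[:,:2]-o)@R.T*1000
        for i,y in enumerate((-96,-32,32,96)):
            r=[]
            for x in range(-50,50,12):
                k=(abs(S[:,1]-y)<24)&(abs(S[:,0]-x-6)<6)&(P[:,2]<.15)&(P[:,2]>.01)
                r.append((int(k.sum()),round(float(np.median(P[k,2]))*1000) if k.sum()>2 else 0))
            print(n,i+1,r)
    s=observe();print(s["tool_pos"].round(4),s["contact_force"].round(1))
main(0)
E
python3 look.py
```

```text
top 1 [(19, 63), (40, 60), (2, 0), (0, 0), (0, 0), (0, 0), (0, 0), (0, 0), (0, 0)]
top 2 [(70, 58), (82, 58), (97, 58), (91, 59), (19, 58), (0, 0), (0, 0), (0, 0), (0, 0)]
top 3 [(23, 57), (103, 59), (119, 58), (129, 58), (131, 58), (129, 58), (121, 58), (88, 58), (104, 58)]
top 4 [(0, 0), (0, 0), (32, 58), (113, 58), (128, 58), (125, 58), (128, 58), (124, 58), (106, 58)]
side 1 [(2, 0), (27, 62), (12, 60), (0, 0), (4, 50), (0, 0), (0, 0), (0, 0), (0, 0)]
side 2 [(26, 59), (23, 59), (0, 0), (0, 0), (0, 0), (0, 0), (0, 0), (0, 0), (0, 0)]
side 3 [(12, 58), (40, 59), (39, 59), (14, 59), (2, 0), (0, 0), (0, 0), (0, 0), (0, 0)]
side 4 [(0, 0), (1, 0), (15, 58), (37, 59), (37, 59), (21, 59), (1, 0), (0, 0), (0, 0)]
[0.5756 0.158  0.234 ] [0.7 0.6 0.6]
```

Call:
arm_command(
  xyz=[
    [0,0,-0.5],
    [0,0,0],
    [0,0,0],
  ],
  spin=[0,0,0],
)

```text
time: 5.7
tool_pos: [0.5756, 0.158, 0.2335]
tool_rot: [3.141, 0.0, -0.172]
contact_force: [1.1, 0.3, 1.5]
opening: 0.0003
grip_force: 0.4
```

Call:
arm_command(
  xyz=[
    [0,0,-0.5],
    [0,0,0],
    [0,0,0],
  ],
  spin=[0,0,0],
)

```text
time: 6.0
tool_pos: [0.5756, 0.158, 0.233]
tool_rot: [3.141, 0.0, -0.172]
contact_force: [-1.0, -0.1, 1.9]
opening: 0.0006
grip_force: 0.4
```

Call:
arm_command(
  xyz=[
    [0,0,-0.5],
    [0,0,0],
    [0,0,0],
  ],
  spin=[0,0,0],
)

```text
time: 6.3
tool_pos: [0.5755, 0.158, 0.2325]
tool_rot: [3.141, 0.0, -0.172]
contact_force: [0.2, -0.6, 0.1]
opening: 0.0004
grip_force: 0.4
```

```bash
python3 look.py | grep -E " 1 |^\["
```

```text
top 1 [(17, 66), (35, 63), (2, 0), (0, 0), (0, 0), (0, 0), (0, 0), (0, 0), (0, 0)]
side 1 [(2, 0), (24, 63), (9, 61), (0, 0), (0, 0), (0, 0), (0, 0), (0, 0), (0, 0)]
[0.5755 0.158  0.2325] [-0.5  0.6  1.1]
```

Flap 1 rocks (its lip is up 7 mm with almost no resistance), so bay 1 is the empty one. I'll keep pressing.

Call:
arm_command(
  xyz=[
    [0,0,-1],
    [0,0,-1],
    [0,0,-1],
    [0,0,-1],
    [0,0,-1],
    [0,0,-1],
    [0,0,0],
  ],
  spin=[0,0,0,0,0,0,0],
)

```text
time: 7.1
tool_pos: [0.5756, 0.158, 0.2264]
tool_rot: [3.141, 0.0, -0.172]
contact_force: [-0.5, -0.2, 0.5]
opening: 0.0001
grip_force: 0.3
```

Call:
arm_command(
  xyz=[
    [0,0,-1],
    [0,0,-1],
    [0,0,-1],
    [0,0,-1],
    [0,0,-1],
    [0,0,0],
  ],
  spin=[0,0,0,0,0,0],
)

```text
time: 7.7
tool_pos: [0.5756, 0.158, 0.2213]
tool_rot: [3.141, 0.0, -0.172]
contact_force: [1.1, -0.4, -0.3]
opening: 0.0003
grip_force: 0.3
```

Call:
arm_command(
  xyz=[
    [0,0,-1],
    [0,0,-1],
    [0,0,-1],
    [0,0,-1],
    [0,0,-1],
    [0,0,0],
  ],
  spin=[0,0,0,0,0,0],
)

```text
time: 8.3
tool_pos: [0.5755, 0.158, 0.2163]
tool_rot: [3.141, 0.0, -0.172]
contact_force: [0.4, -0.3, 0.2]
opening: 0.0004
grip_force: 0.2
```

```bash
python3 look.py | grep -E " 1 |^\["
```

```text
top 1 [(2, 0), (4, 78), (0, 0), (0, 0), (0, 0), (0, 0), (0, 0), (0, 0), (0, 0)]
side 1 [(11, 106), (2, 0), (0, 0), (0, 0), (0, 0), (0, 0), (0, 0), (0, 0), (0, 0)]
[0.5756 0.158  0.2165] [-0.6 -0.7  0.6]
```

Call:
arm_command(
  xyz=[
    [0,0,-1],
    [0,0,-1],
    [0,0,-1],
    [0,0,0],
  ],
  spin=[0,0,0,0],
)

```text
time: 8.8
tool_pos: [0.5755, 0.158, 0.2134]
tool_rot: [3.141, 0.0, -0.172]
contact_force: [-0.1, 0.1, -0.3]
opening: 0.0001
grip_force: 0.2
```

Call:
arm_command(
  xyz=[
    [0,0,8],
    [0,0,20],
    [0,0,40],
    [0,0,40],
    [-20,0,20],
    [-40,0,0],
    [-40,0,0],
    [-40,0,0],
    [-40,0,0],
    [0,0,0],
  ],
  spin=[0,0,0,0,0,0,0,0,0,0],
)

```text
time: 9.8
tool_pos: [0.3911, 0.1579, 0.3417]
tool_rot: [3.14, 0.004, -0.171]
contact_force: [0.6, -0.4, 0.5]
opening: 0.0002
grip_force: 0.0
```

```bash
python3 look.py
python3 - <<'E'
from cell import *
import cv2,numpy as np
t=read_camera("top")["img"][140:280,180:360]; s=read_camera("side")["img"][140:280,200:380]
cv2.imwrite("pics/b.png",cv2.resize(np.hstack([t,s])[:,:,::-1],None,fx=2.2,fy=2.2))
E
```

```text
top 1 [(75, 101), (80, 78), (55, 56), (31, 41), (5, 29), (0, 0), (0, 0), (0, 0), (0, 0)]
top 2 [(106, 58), (119, 58), (124, 58), (130, 58), (129, 58), (112, 58), (104, 58), (55, 58), (5, 50)]
top 3 [(22, 58), (103, 58), (118, 58), (134, 59), (127, 59), (129, 58), (122, 58), (91, 58), (101, 58)]
top 4 [(0, 0), (0, 0), (33, 58), (114, 58), (128, 58), (129, 58), (130, 58), (121, 58), (108, 58)]
side 1 [(70, 96), (74, 76), (43, 58), (12, 45), (0, 0), (0, 0), (0, 0), (0, 0), (0, 0)]
side 2 [(42, 59), (10, 59), (0, 0), (42, 59), (48, 59), (41, 59), (32, 59), (0, 0), (0, 0)]
side 3 [(12, 58), (37, 59), (30, 59), (38, 59), (45, 59), (39, 59), (39, 59), (29, 59), (1, 0)]
side 4 [(0, 0), (1, 0), (14, 58), (37, 59), (41, 59), (35, 59), (38, 59), (32, 59), (35, 59)]
[0.3954 0.1581 0.3425] [ 1.   0.2 -0.3]
```

View pics/b.png

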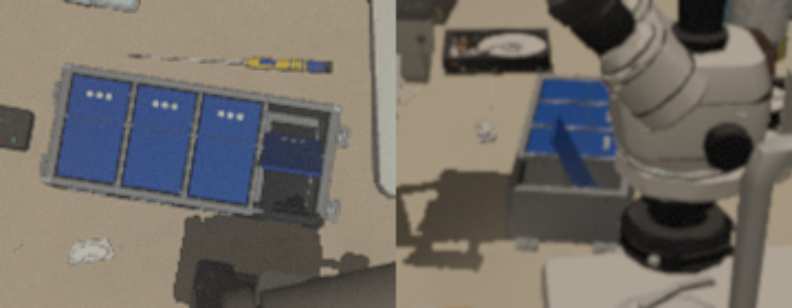

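The picture shows flap 1 standing partly open (about 1.08 rad), with the other three flaps shut and nothing round the store moved. Next I come down in front of its raised lip.

Call:
arm_command(
  xyz=[
    [25,4,-10],
    [25,4,-10],
    [25,3,-15],
    [23,2,-15],
    [0,0,-16],
    [0,0,0],
    [0,0,0],
  ],
  spin=[0,0,0,0,0,0,0],
)

```text
time: 10.7
tool_pos: [0.4941, 0.1709, 0.2753]
tool_rot: [3.141, 0.001, -0.173]
contact_force: [0.0, 0.2, 0.5]
opening: 0.0006
grip_force: 0.0
```

Call:
arm_command(
  xyz=[
    [5,-0.85,0],
    [5,-0.85,0],
    [5,-0.85,0],
    [3,-0.5,0],
    [3,-0.5,0],
    [3,-0.5,0],
    [3,-0.5,0],
    [3,-0.5,0],
    [3,-0.5,0],
    [2,-0.34,0],
    [0,0,0],
  ],
  spin=[0,0,0,0,0,0,0,0,0,0,0],
)

```text
time: 11.8
tool_pos: [0.5289, 0.165, 0.2755]
tool_rot: [3.142, -0.0, -0.173]
contact_force: [-0.9, 0.1, 0.7]
opening: 0.0006
grip_force: 0.0
```

Call:
arm_command(
  xyz=[
    [2,-0.34,0],
    [2,-0.34,0],
    [1,-0.17,0],
    [0,0,0],
  ],
  spin=[0,0,0,0],
)

```text
time: 12.2
tool_pos: [0.5337, 0.1642, 0.2755]
tool_rot: [3.142, -0.0, -0.172]
contact_force: [-0.6, 0.0, -0.3]
opening: 0.0007
grip_force: 0.0
```

Call:
arm_command(
  xyz=[
    [1,-0.17,0],
    [1,-0.17,0],
    [0,0,0],
  ],
  spin=[0,0,0],
)

```text
time: 12.5
tool_pos: [0.5351, 0.164, 0.2755]
tool_rot: [3.141, 0.002, -0.172]
contact_force: [-4.7, 0.7, 3.2]
opening: 0.0003
grip_force: 2.2
```

Call:
arm_command(
  xyz=[
    [0.7,-0.1,0],
    [0,0,0],
  ],
  spin=[0,0],
)

```text
time: 12.7
tool_pos: [0.5354, 0.164, 0.2755]
tool_rot: [3.141, 0.003, -0.172]
contact_force: [-6.5, 1.2, 5.3]
opening: 0.0006
grip_force: 3.5
```

Call:
arm_command(
  xyz=[
    [-5,0.8,0],
    [-15,2.5,0],
    [-30,5,10],
    [-40,0,30],
    [-40,0,40],
    [-30,0,20],
    [0,0,0],
    [0,0,0],
  ],
  spin=[0,0,0,0,0,0,0,0],
)

```text
time: 13.5
tool_pos: [0.381, 0.1722, 0.3715]
tool_rot: [-3.141, -0.003, -0.172]
contact_force: [1.0, -0.1, 0.3]
opening: 0.0005
grip_force: 0.0
```

```bash
sed -i 's/R=np.array.*; o=/R=np.array([[.9857,-.168],[.168,.9857]]); o=/' look.py; python3 look.py
python3 - <<'E'
from cell import *
import cv2,numpy as np
t=read_camera("top")["img"][140:280,150:420]; s=read_camera("side")["img"][140:280,200:380]
cv2.imwrite("pics/c.png",cv2.resize(np.hstack([t,s])[:,:,::-1],None,fx=1.75,fy=1.75))
E
```

```text
top 1 [(0, 0), (0, 0), (0, 0), (0, 0), (49, 113), (3, 10), (0, 0), (0, 0), (0, 0)]
top 2 [(120, 58), (127, 59), (134, 58), (126, 59), (130, 58), (127, 59), (113, 58), (120, 58), (38, 56)]
top 3 [(115, 58), (131, 58), (132, 58), (123, 59), (130, 58), (124, 58), (117, 58), (117, 58), (41, 57)]
top 4 [(115, 58), (129, 58), (128, 58), (126, 58), (127, 58), (125, 58), (112, 58), (118, 58), (39, 57)]
side 1 [(0, 0), (0, 0), (0, 0), (0, 0), (48, 109), (0, 0), (0, 0), (0, 0), (0, 0)]
side 2 [(46, 59), (50, 59), (50, 59), (38, 60), (9, 59), (49, 59), (38, 59), (32, 59), (0, 0)]
side 3 [(39, 59), (43, 59), (41, 59), (34, 59), (34, 59), (43, 59), (36, 59), (2, 0), (0, 0)]
side 4 [(32, 59), (38, 59), (36, 59), (35, 59), (37, 59), (38, 59), (16, 59), (0, 0), (0, 0)]
[0.3817 0.1721 0.3703] [-0.5  0.6 -0.6]
```

View pics/c.png

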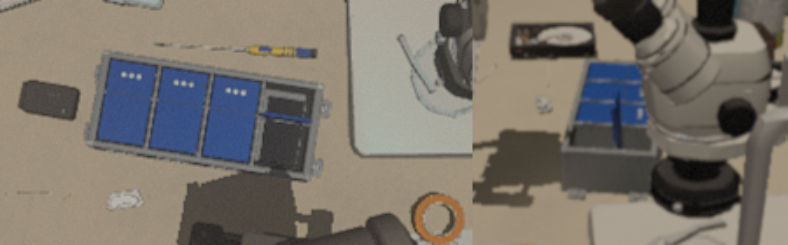

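The pictures show flap 1 standing upright, seen edge-on from above at about (285,117). The other flaps are shut, nothing round the store has moved, and the hand is clear.

```bash
python3 -c "
from cell import *
print(hand_in())"
```

```text
the job is handed in; nothing more can be done
None
```

The empty bay was the rightmost one (flap 1, the first I pressed): its flap now stands open, pushed up to its stop near upright. The other three flaps are shut, the hand is clear, and I handed the job in at about 14 s.

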